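# Cap a tank fitting with a camlock coupling

### The job

Put the loose camlock cap on the upright grooved adaptor of the tank flange and, with its two cam arms still raised, push it down against the tight seal until it is fully home. Then swing the cam arms all the way down to their stops, first one and then the other, so that the cap is locked, and let go. Leave the zinc sleeve, the pliers and the spanner where they are.

Things in the scene. Friction and masses are not known exactly. Their poses are not given: they have to be found in the camera images.
- coupling: Loose aluminium camlock cap, 0.25 to 0.5 kg, standing mouth down. Origin: centre of its open mouth; z up, y towards arm A. Body 60 mm across, 40 mm high; bore 46 mm diameter, 32 mm deep. Hexagonal grip on top, 32 mm across flats, 39 to 63 mm above the mouth, a pair of flats facing +x and -x (grip along x, clear of the arms). May be seated at any yaw
- coupling_seat (a point): Centre of the closed end of the cap's bore, 32 mm above the mouth on its axis; meets adaptor_top when the cap is fully home
- adaptor: Fixed tank fitting: round dark flange 100 mm across and 11 mm thick with bolt heads (to 18 mm high), a hexagon and an upright round aluminium adaptor, 44 to 45 mm diameter, with a groove 15 mm wide and 33 mm in diameter near its top. Origin: centre of the flange's underside, on the bench; z up
- adaptor_top (a point): Centre of the adaptor's flat top, 122 mm above the bench. The nose tapers from 38 mm at the top to 43.6 mm diameter 5.5 mm below; a rubber O-ring 8 mm below the top grips the cap's bore: pushing the cap on takes roughly 6 to 18 N over the last 24 mm, and it then stays where it is left. Fully home, the cap's mouth is 90 mm above the bench
- cam_a (a joint): Angle (rad) of brass cam arm A, hinged on the cap on a pin parallel to its x, at y +33 mm, 16 mm above the mouth. 0: raised, outward and 40 degrees above level; grows swinging outward and down; 1.745: its stop, closed, outward and 60 degrees below level. Stays where left (0.1 N m). Bar 13 mm wide, 5 thick, 65 long, thin ring to 78 mm. Its cam enters the groove only with the cap home
- cam_b (a joint): Angle (rad) of cam arm B, hinged at the cap's y -33 mm; shape and meaning as cam_a, mirrored
- cam_a_push (a point): Point on the upper (outer) face of arm A, on its middle line, 50 mm from the hinge pin along the arm and 2.5 mm off the arm's middle plane: a good place to push
- cam_b_push (a point): The same point on arm B
- zinc_sleeve: Bystander: plain grey metal ring, 47 mm across, 19 mm high; origin at the centre of its underside
- pliers: Bystander: pliers with black handles lying flat, 53x164x12 mm; origin under its centre
- spanner: Bystander: open-ended spanner lying flat, 25x168x6 mm; origin under its centre

How it is judged:
On the way, in this order (a step that is already met when the one before it is completed fails the run):
1. the cap is fully home on the adaptor with both cam arms still raised (distance between coupling_seat and adaptor_top below 0.004 m and angle between coupling's own z axis and vertical below 0.08 rad and value of joint each of cam_a, cam_b below 0.8 rad), for 0.2 s.
2. one cam arm is fully down while the other is not yet (((value of joint cam_a above 1.62 rad and value of joint cam_b below 1.2 rad) or (value of joint cam_b above 1.62 rad and value of joint cam_a below 1.2 rad))), for 0.2 s.
At the end, for the whole second after the job is handed in: The cap is home and still on the adaptor (bore end within 4 mm of the adaptor's top, tilt under 0.08 rad), both cam arms are swung down to within 0.125 rad of their stops, and the sleeve, the pliers and the spanner are within 30 mm of where they were (distance between coupling_seat and adaptor_top below 0.004 m and angle between coupling's own z axis and vertical below 0.08 rad and value of joint each of cam_a, cam_b above 1.62 rad and linear speed of coupling below 0.02 m/s and distance of each of zinc_sleeve, pliers, spanner from where it was at the start of the episode below 0.03 m); the robot touches nothing.
It fails at once if the zinc sleeve, pliers or spanner is pushed away by more than 30 mm (distance of any of zinc_sleeve, pliers, spanner from where it was at the start of the episode above 0.03 m).
It also fails if it takes over 61 s, if anything falls off the work surface, if the arm or the gripper's body presses on something with over 40 N, if the wrist force passes 120 N, or if a joint passes its speed limit or range.

### The arm

A 6-joint arm with a two-finger parallel gripper is mounted at the origin on a cart in front of the work surface, level with it; the furniture and walls round the work are solid. World frame = base frame: x ahead of the robot, y to its left, z up, the work surface at z = 0. Lengths are in m, angles in rad, forces in N, time in s.
With the tool pointing down it reaches from about 0.275 to 0.725 m from the base axis. Payload 5.6 kg.
Tool frame: the origin (TCP) lies midway between the tips of the shut fingers; the grasp point (between the pads) lies 19 mm behind it; z points along the fingers, y is the line along which they close (so a half turn about z gives the same grasp; the last joint's range is limited). The gripper opens to 85 mm and grips with 20 to 120 N. Pads are 22 mm wide; open, the fingers measure 114 mm over their backs; the gripper's body (76 mm by 85 mm) begins 54 mm behind the grasp point. The pads swing forward as they close: fully open they stand 13 mm farther back than shut.
Start: joints at [-0.919, 0.255, 0.108, 0, -1.424, -0.285], TCP at [0.197, -0.513, 0.231] pointing down, gripper open.
Joint ranges: [-2.95, 2.95], [-1.21, 1.97], [-1.09, 1.5], [-2.87, 1.71], [-2.94, -0.07], [-3.05, 3.05]. Speed limits (rad/s): [2.57, 2.57, 3.14, 3.14, 3.14, 3.14].

### API

Orientations are given as a 3x3 rotation matrix whose columns are the frame's x, y, z axes.
In Python, from cell import status, optics, bot gives the robot as it stands. The module is installed in compiled form; this text tells all that it offers.
- The arm moves only by the tool carry_out, never from a script. Its argument "commands" is a list of rows, each an object with "slide": the shift along the tool's x, y, z in m, a list of three; "rot": the turn, a rotation vector about the tool's x, y, z in rad, a list of three; "grip": the closure in counts, from 0 (fully open) to 255 (shut). A call has 1 to 10 rows; each row shifts and turns the commanded pose from where the row before left it, along the tool's axes as they then stand; what a row does not reach is not made up. A row lasts 1/8 s, in which the tool goes at most 62.5 mm and 10.7 degrees, less where a joint would pass 70% of its speed; a pose out of reach is approached as far as the arm can. A call with a gripper value outside its range is refused whole. The fingers move at their own pace and stop on an object; the grip force is fixed at half the most. Time passes only in rows, so rows that do not move let the fingers close. It gives the time, the measured TCP pose, the force, the opening and the grip force at its end, in the units of the state.
- status.observe(): the state, without advancing time (a new reading comes with each control period).
- optics.grab_frame(name): name is "side" or "top"; returns the picture (420x560x3 uint8, red, green, blue); there is no depth.
- optics.camera_params(name): a dict with "fx", "fy", "cx", "cy" (pixels), "extrinsics" (4x4, takes a point from camera to world coordinates). Camera axes: x right, y down, z forward; pixel columns grow to the right and rows downward; lengths in m; the calibration is good to about 2 mm. A picture is of the moment at which its call begins. camera_params takes no time and is no camera call.
- bot.hand_in(): hands the job in; it is judged then, once.
The state is a dict: "time_s": time; "joint_pos": joint angles; "qd": joint speeds; "effort": joint torques, N m; "position": TCP position; "tool_rot": TCP orientation; "contact_force": force on the tool from outside, world axes, zero at the start; "torque": the same for the moment, N m; "finger_gap": finger opening in m; "grip_force": force on a finger pad.
Only numpy, scipy, OpenCV 4.12 (cv2) and the standard library are available. Lean on these libraries where they do the work, as an engineer would, in place of code of your own. Each camera call takes 0.05 s, during which the arm holds its last target. There are 200 camera calls.

## Working session

There is one attempt and no reset: what is moved stays moved. The work goes in short steps, Python scripts to look and compute and a tool call to move; the robot and the scene stay as the last step left them, time stands still between calls to the robot, and variables do not carry over. Pictures are saved under pics/ and viewed, at most 10 in all, crops included, and the job is handed in when it is done.

Besides the shell and the picture viewer there is one more tool, called in YAML: its name, and indented under it one key for each argument. carry_out: Moves the arm, as the interface text tells. Its arguments: {"type":"object","properties":{"commands":{"type":"array"}},"required":["commands"]}

```bash
mkdir -p pics; python3 - <<'E'
from cell import status, optics, bot
import cv2,numpy as np
np.set_printoptions(precision=4,suppress=True)
s=status.observe()
for k in s: print(k,np.array(s[k]))
for n in("side","top"):
    im=optics.grab_frame(n); cv2.imwrite(f"pics/{n}0.png",im[:,:,::-1]); p=optics.camera_params(n); print(n,p)
E
```

```text
time_s 0.0
joint_pos [-0.9194  0.2557  0.107  -0.0005 -1.4239 -0.2846]
qd [-0.0009 -0.0004 -0.0007 -0.0003  0.0011  0.0023]
effort [ -0.0003 -38.6632  23.7944   5.3651  -0.0061  -0.    ]
position [ 0.1971 -0.5129  0.2304]
tool_rot [[-0.9335 -0.3585 -0.0008]
 [-0.3585  0.9335  0.0018]
 [ 0.0001  0.0019 -1.    ]]
contact_force [-0.4199  0.4035 -0.3902]
torque [ 0.0262 -0.0128  0.045 ]
grip_force 0.0
finger_gap 0.08531019792599616
side {'fx': 443.2589866019186, 'fy': 443.2589866019186, 'cx': 274.3380133807813, 'cy': 209.78001108508542, 'extrinsics': array([[ 0.9889, -0.0785,  0.126 ,  0.4212],
       [-0.1482, -0.4711,  0.8695, -0.7416],
       [-0.0089, -0.8786, -0.4775,  0.5198],
       [ 0.    ,  0.    ,  0.    ,  1.    ]])}
top {'fx': 482.1109577120247, 'fy': 482.1109577120247, 'cx': 278.9286749022707, 'cy': 207.04854634105837, 'extrinsics': array([[ 0.0254, -0.99  ,  0.139 ,  0.4271],
       [-0.9989, -0.0305, -0.0344,  0.0402],
       [ 0.0383, -0.138 , -0.9897,  1.0141],
       [ 0.    ,  0.    ,  0.    ,  1.    ]])}
```

View pics/top0.png

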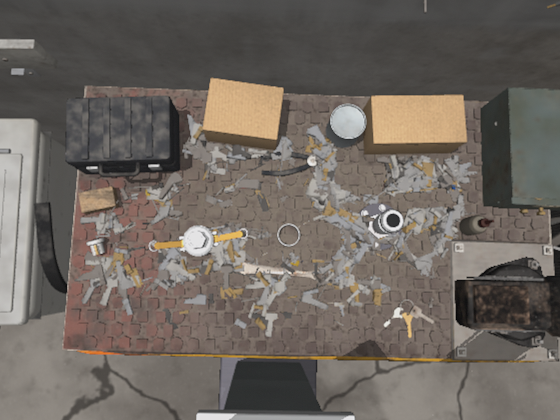

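View pics/side0.png

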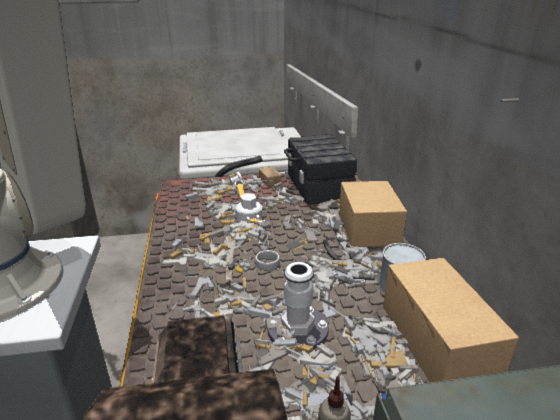

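The top view shows the cap at about (198,240), with its arm rings at (152,246) and (245,233). The adaptor top is at (392,220) and the sleeve at (288,235). The side view shows the cap at (247,205) and the adaptor top at (299,272). Next I'll measure these more closely.

```bash
cat > h.py <<'E'
from cell import status, optics, bot
import cv2,numpy as np
np.set_printoptions(precision=4,suppress=True)
def ray(n,u,v):
    p=optics.camera_params(n); E=p["extrinsics"]
    d=E[:3,:3]@np.array([(u-p["cx"])/p["fx"],(v-p["cy"])/p["fy"],1]); return E[:3,3],d/np.linalg.norm(d)
def onz(n,u,v,z):
    o,d=ray(n,u,v); return o+d*(z-o[2])/d[2]
def tri(a,b):
    (o1,d1),(o2,d2)=ray("top",*a),ray("side",*b)
    t=np.linalg.lstsq(np.c_[d1,-d2],o2-o1,rcond=None)[0]
    p,q=o1+t[0]*d1,o2+t[1]*d2; return (p+q)/2,np.linalg.norm(p-q)
def proj(n,P):
    p=optics.camera_params(n); E=p["extrinsics"]; c=E[:3,:3].T@(np.array(P)-E[:3,3])
    return np.array([p["fx"]*c[0]/c[2]+p["cx"],p["fy"]*c[1]/c[2]+p["cy"]])
def crop(im,x,y,w,h,k): return cv2.resize(im[y:y+h,x:x+w,::-1],None,fx=k,fy=k,interpolation=cv2.INTER_CUBIC)
E
python3 - <<'E'
from h import *
t=cv2.imread("pics/top0.png")[:,:,::-1]; s=cv2.imread("pics/side0.png")[:,:,::-1]
a=crop(t,140,205,120,70,5); b=np.hstack([crop(t,355,190,60,50,5),crop(s,265,255,60,50,5)]); 
c=crop(s,215,165,120,40+20,5)
o=np.vstack([a,b]); cv2.imwrite("pics/c1.png",o); cv2.imwrite("pics/c2.png",c); print(o.shape)
hsv=cv2.cvtColor(t[:,:,::-1].copy(),cv2.COLOR_BGR2HSV)
for n,uv,z in [("cap",(198,240),.063),("ringL",(152,246),.066),("ringR",(245,233),.066),("adap",(392,220),.122),("sleeve",(288,235),.019)]:
    P=onz("top",*uv,z); print(n,P,np.hypot(*P[:2]),proj("side",P))
E
```

```text
(600, 600, 3)
cap [0.4905 0.1643 0.063 ] 0.5173298197152677 [247.4504 196.2984]
ringL [0.4762 0.2523 0.066 ] 0.5388859934412975 [238.1487 179.7025]
ringR [0.5067 0.0727 0.066 ] 0.5118760680003576 [259.1623 213.7583]
adap [ 0.5344 -0.204   0.122 ] 0.5720046292054877 [298.0053 267.4522]
sleeve [ 0.509  -0.0147  0.019 ] 0.5092454528391309 [266.1265 255.3249]
```

View pics/c1.png

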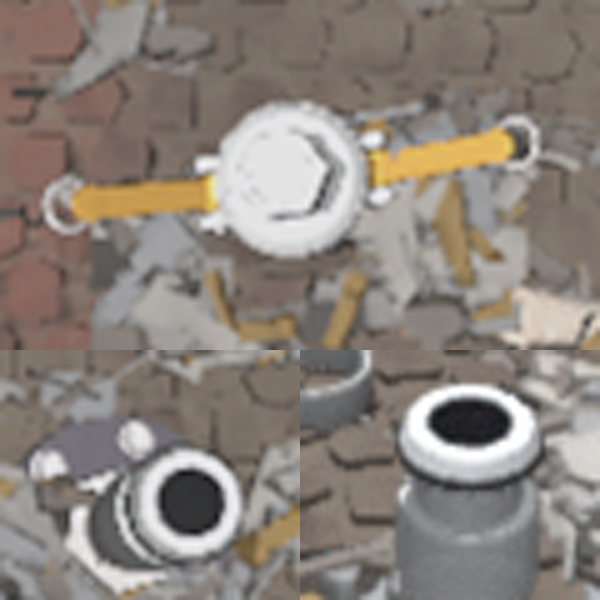

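View pics/c2.png

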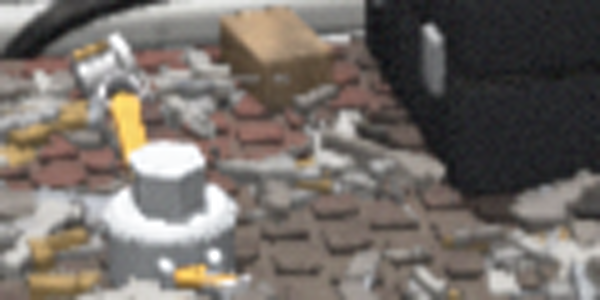

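The crops show the hex top centred at top px (197,239.4) and side px (248.6,196.4). The adaptor bore is at top px (393,220.4) and side px (299,269.4), and the arm rings are at top px (153.8,245.6) and (243.8,233).

```bash
python3 - <<'E'
from h import *
print(tri((197,239.4),(248.6,196.4)), onz("top",197,239.4,.063))
print(tri((393,220.4),(299,269.4)), onz("top",393,220.4,.122))
L=onz("top",153.8,245.6,.061);R=onz("top",243.8,233,.061);d=L-R
print(L,R,np.linalg.norm(d),(L+R)/2,np.degrees(np.arctan2(d[1],d[0])))
# body circle in top view: rim at z=.04
t=cv2.imread("pics/top0.png"); h=cv2.cvtColor(t,cv2.COLOR_BGR2HSV)
m=((h[:,:,1]<25)&(h[:,:,2]>200)).astype(np.uint8)
for (x,y,w,hh) in [(178,220,42,40),(378,205,28,32)]:
    c=max(cv2.findContours(m[y:y+hh,x:x+w],cv2.RETR_EXTERNAL,cv2.CHAIN_APPROX_NONE)[0],key=cv2.contourArea)
    (cx,cy),r=cv2.minEnclosingCircle(c); print(cx+x,cy+y,r,onz("top",cx+x,cy+y,.04),onz("top",cx+x,cy+y,.119))
E
```

```text
(array([0.4926, 0.1665, 0.0614]), np.float64(0.0015653128779633148)) [0.4917 0.1663 0.063 ]
(array([ 0.5347, -0.2066,  0.12  ]), np.float64(0.0015205279980808728)) [ 0.5337 -0.2059  0.122 ]
[0.4773 0.25   0.061 ] [0.507  0.0752 0.061 ] 0.17725273303782324 [0.4922 0.1626 0.061 ] 99.65434317755177
193.991379737854 240.17241287231445 16.54352569580078 [0.4915 0.1753 0.04  ] [0.4863 0.1643 0.119 ]
392.7340421676636 220.05319118499756 10.201745986938477 [ 0.5442 -0.228   0.04  ] [ 0.5347 -0.2063  0.119 ]
```

Cap is at (0.492, 0.1655) with yaw 9.7°, and the adaptor is at (0.5345, -0.206). The sizes and heights match the given ones, so I'll set out: rotate and lift first, then travel.

carry_out:
  commands:
    - {"slide":[0,0,-0.01],"rot":[0,0,-0.1716],"grip":0}
    - {"slide":[0,0,-0.01],"rot":[0,0,-0.1716],"grip":0}
    - {"slide":[0,0,-0.01],"rot":[0,0,-0.1716],"grip":0}
    - {"slide":[0,0,-0.01],"rot":[0,0,-0.1716],"grip":0}
    - {"slide":[0,0,-0.01],"rot":[0,0,-0.1716],"grip":0}
    - {"slide":[0,0,0],"rot":[0,0,-0.1716],"grip":0}
    - {"slide":[0,0,0],"rot":[0,0,-0.1716],"grip":0}
    - {"slide":[0,0,0],"rot":[0,0,-0.1716],"grip":0}

```text
time_s: 1.1
position: [0.1972, -0.5132, 0.2807]
tool_rot: [[0.174, -0.985, -0.0], [-0.985, -0.174, 0.001], [-0.001, 0.0, -1.0]]
contact_force: [0.8, -0.2, -0.6]
finger_gap: 0.0855
grip_force: 0.0
```

carry_out:
  commands:
    - {"slide":[-0.044,-0.029,0],"rot":[0,0,0],"grip":0}
    - {"slide":[-0.044,-0.029,0],"rot":[0,0,0],"grip":0}
    - {"slide":[-0.044,-0.029,0],"rot":[0,0,0],"grip":0}
    - {"slide":[-0.044,-0.029,0],"rot":[0,0,0],"grip":0}
    - {"slide":[-0.044,-0.029,0],"rot":[0,0,0],"grip":0}
    - {"slide":[-0.044,-0.029,0],"rot":[0,0,0],"grip":0}
    - {"slide":[-0.044,-0.029,0],"rot":[0,0,0],"grip":0}
    - {"slide":[-0.044,-0.029,0],"rot":[0,0,0],"grip":0}
    - {"slide":[-0.044,-0.029,0],"rot":[0,0,0],"grip":0}
    - {"slide":[-0.044,-0.029,0],"rot":[0,0,0],"grip":0}

```text
time_s: 2.35
position: [0.4093, -0.0291, 0.2812]
tool_rot: [[0.168, -0.986, -0.0], [-0.986, -0.168, 0.0], [-0.0, 0.0, -1.0]]
contact_force: [0.9, -0.8, 0.2]
finger_gap: 0.0854
grip_force: 0.0
```

carry_out:
  commands:
    - {"slide":[-0.044,-0.029,0],"rot":[0,0,0],"grip":0}
    - {"slide":[-0.044,-0.029,0],"rot":[0,0,0],"grip":0}
    - {"slide":[-0.044,-0.029,0.02],"rot":[0,0,0],"grip":0}
    - {"slide":[-0.044,-0.029,0.03],"rot":[0,0,0],"grip":0}
    - {"slide":[0,0,0],"rot":[0,0,0],"grip":0}
    - {"slide":[0,0,0],"rot":[0,0,0],"grip":0}

```text
time_s: 3.1
position: [0.4939, 0.1619, 0.2311]
tool_rot: [[0.168, -0.986, -0.001], [-0.986, -0.168, -0.001], [0.001, 0.001, -1.0]]
contact_force: [0.3, -0.1, 0.6]
finger_gap: 0.0849
grip_force: 0.0
```

carry_out:
  commands:
    - {"slide":[-0.004,0.001,0.05],"rot":[0,0,0],"grip":0}
    - {"slide":[0,0,0.05],"rot":[0,0,0],"grip":0}
    - {"slide":[0,0,0.05],"rot":[0,0,0],"grip":0}
    - {"slide":[0,0,0],"rot":[0,0,0],"grip":0}

```text
time_s: 3.6
position: [0.4902, 0.1637, 0.0794]
tool_rot: [[0.167, -0.986, -0.005], [-0.986, -0.167, -0.003], [0.002, 0.006, -1.0]]
contact_force: [0.8, 0.9, 0.5]
finger_gap: 0.0852
grip_force: 0.0
```

```bash
python3 - <<'E'
from h import *
t=optics.grab_frame("top");s=optics.grab_frame("side")
o=np.hstack([crop(t,140,200,120,100,3),crop(s,200,140,100,100,3)]); cv2.imwrite("pics/c3.png",o)
E
```

```text
(no output)
```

View pics/c3.png

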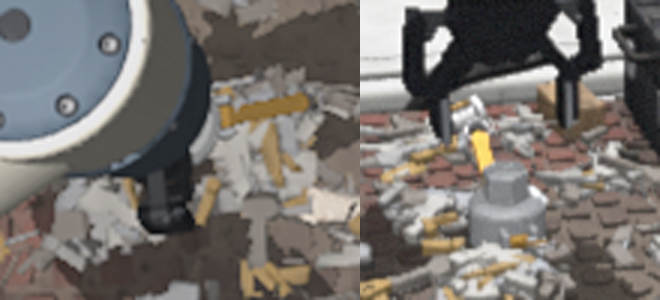

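The side crop shows the fingers straddling the hex, centred on it (506 px for both). I'll go down and grip.

carry_out:
  commands:
    - {"slide":[0,0,0.02],"rot":[0,0,0],"grip":0}
    - {"slide":[0,0,0.017],"rot":[0,0,0],"grip":0}
    - {"slide":[0,0,0],"rot":[0,0,0],"grip":0}
    - {"slide":[0,0,0],"rot":[0,0,0],"grip":255}
    - {"slide":[0,0,0],"rot":[0,0,0],"grip":255}
    - {"slide":[0,0,0],"rot":[0,0,0],"grip":255}
    - {"slide":[0,0,0],"rot":[0,0,0],"grip":255}
    - {"slide":[0,0,0],"rot":[0,0,0],"grip":255}
    - {"slide":[0,0,0],"rot":[0,0,0],"grip":255}

```text
time_s: 4.82
position: [0.4927, 0.1661, 0.0451]
tool_rot: [[0.168, -0.986, 0.001], [-0.986, -0.168, 0.0], [-0.0, -0.001, -1.0]]
contact_force: [-2.0, 0.7, 5.7]
finger_gap: 0.0304
grip_force: 60.7
```

carry_out:
  commands:
    - {"slide":[0,0,-0.02],"rot":[0,0,0],"grip":255}
    - {"slide":[0,0,-0.04],"rot":[0,0,0],"grip":255}
    - {"slide":[0,0,-0.05],"rot":[0,0,0],"grip":255}
    - {"slide":[0,0,-0.05],"rot":[0,0,0],"grip":255}
    - {"slide":[0,0,-0.03],"rot":[0,0,0],"grip":255}
    - {"slide":[0,0,0],"rot":[0,0,0],"grip":255}
    - {"slide":[0,0,0],"rot":[0,0,0],"grip":255}

```text
time_s: 5.7
position: [0.4912, 0.1656, 0.232]
tool_rot: [[0.168, -0.986, -0.004], [-0.986, -0.168, -0.001], [0.0, 0.004, -1.0]]
contact_force: [0.5, 0.3, -4.6]
finger_gap: 0.0304
grip_force: 60.6
```

```bash
python3 - <<'E'
from h import *
t=optics.grab_frame("top");s=optics.grab_frame("side")
o=np.hstack([crop(t,130,180,130,100,3),crop(s,190,80,120,100,3)]); cv2.imwrite("pics/c4.png",o)
S=status.observe(); print(S["position"],S["contact_force"],S["torque"])
E
```

```text
[0.4913 0.1654 0.232 ] [-0.7654 -0.158  -5.3157] [ 0.0127  0.0301 -0.008 ]
```

View pics/c4.png

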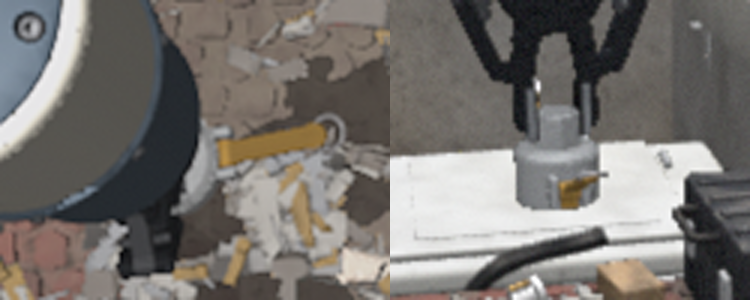

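The cap hangs upright in the grip. I'll carry it over the adaptor and turn its yaw by 15°.

carry_out:
  commands:
    - {"slide":[0.0467,0.0025,0],"rot":[0,0,0],"grip":255}
    - {"slide":[0.0467,0.0025,0],"rot":[0,0,0],"grip":255}
    - {"slide":[0.0467,0.0025,0],"rot":[0,0,0],"grip":255}
    - {"slide":[0.0467,0.0025,0],"rot":[0,0,0],"grip":255}
    - {"slide":[0.0467,0.0025,0],"rot":[0,0,0],"grip":255}
    - {"slide":[0.0467,0.0025,0],"rot":[0,0,0],"grip":255}
    - {"slide":[0.0467,0.0025,0],"rot":[0,0,0],"grip":255}
    - {"slide":[0.0467,0.0025,0],"rot":[0,0,-0.131],"grip":255}
    - {"slide":[0,0,0],"rot":[0,0,-0.131],"grip":255}
    - {"slide":[0,0,0.03],"rot":[0,0,0],"grip":255}

```text
time_s: 7.05
position: [0.5363, -0.207, 0.2044]
tool_rot: [[0.418, -0.909, 0.003], [-0.909, -0.418, -0.001], [0.002, -0.002, -1.0]]
contact_force: [-0.3, 0.4, -5.3]
finger_gap: 0.0305
grip_force: 60.6
```

carry_out:
  commands:
    - {"slide":[0,0,0],"rot":[0,0,0],"grip":255}
    - {"slide":[0,0,0],"rot":[0,0,0],"grip":255}

```text
time_s: 7.3
position: [0.5355, -0.206, 0.2046]
tool_rot: [[0.418, -0.909, -0.001], [-0.909, -0.418, -0.001], [0.0, 0.001, -1.0]]
contact_force: [-0.5, 0.3, -3.3]
finger_gap: 0.0302
grip_force: 60.5
```

```bash
python3 - <<'E'
from h import *
t=optics.grab_frame("top");s=optics.grab_frame("side"); cv2.imwrite("pics/t5.png",t[:,:,::-1]);cv2.imwrite("pics/s5.png",s[:,:,::-1])
cv2.imwrite("pics/c5.png",crop(s,230,170,140,120,5))
S=status.observe(); print(S["position"],S["contact_force"],S["joint_pos"])
E
```

```text
[ 0.536  -0.2059  0.2054] [-0.1766 -0.3097 -3.6147] [-0.0941  0.3102  0.1177  0.0006 -1.3767  0.5252]
```

View pics/c5.png

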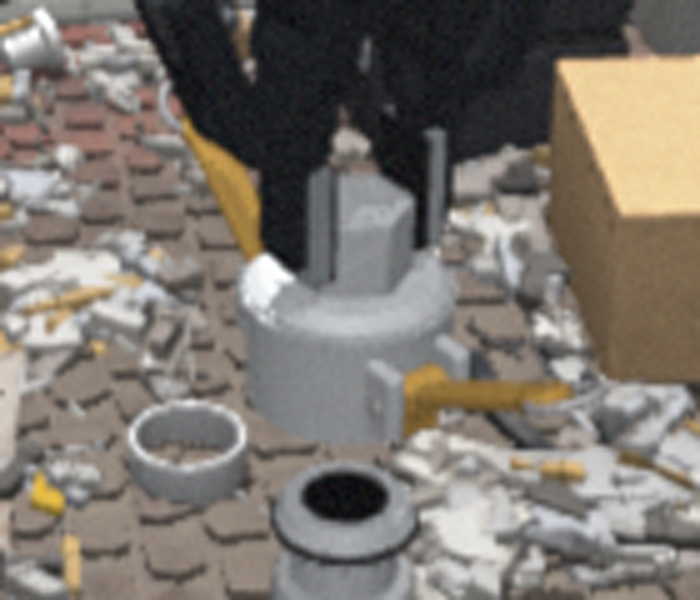

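The side crop shows the cap body edges at columns 240 and 455 (centre about px 299.6). The adaptor nose below it is centred at about px 299.5. I'll compare these with the projection of the axes.

```bash
python3 - <<'E'
from h import *
for P in [(.5357,-.206,.197),(.5357,-.206,.223),(.5345,-.206,.122)]: print(P,proj("side",P),proj("top",P))
s=cv2.imread("pics/s5.png",0); t=cv2.imread("pics/t5.png")
# adaptor nose, hole: dark blob in both views
for n,im,(x,y,w,h) in [("side",s,(285,260,30,22))]:
    m=(im[y:y+h,x:x+w]<45).astype(np.uint8)
    k,l,st,c=cv2.connectedComponentsWithStats(m); print(n,st[1:],c[1:]+[x,y])
g=cv2.imread("pics/top0.png",0)[208:234,380:406]
k,l,st,c=cv2.connectedComponentsWithStats((g<60).astype(np.uint8)); print(st[1:],c[1:]+[380,208])
for row in (229,235,240): print(row,np.abs(np.diff(s[row,270:330].astype(int))).argsort()[-4:]+270)
E
```

```text
(0.5357, -0.206, 0.197) [300.0494 225.373 ] [404.8694 214.4332]
(0.5357, -0.206, 0.223) [300.3973 209.402 ] [409.4828 212.5247]
(0.5345, -0.206, 0.122) [298.3384 268.2031] [393.0339 219.9655]
side [[  6   5  16   9 116]] [[298.5 269. ]]
[[  7   6  12  13 121]] [[392.7025 219.9091]]
229 [283 284 277 278]
235 [325 320 324 322]
240 [275 322 274 323]
```

carry_out:
  commands:
    - {"slide":[-0.0005,0.0012,0.01],"rot":[0,0,0],"grip":255}
    - {"slide":[0,0,0.015],"rot":[0,0,0],"grip":255}
    - {"slide":[0,0,0.01],"rot":[0,0,0],"grip":255}
    - {"slide":[0,0,0.005],"rot":[0,0,0],"grip":255}
    - {"slide":[0,0,0.003],"rot":[0,0,0],"grip":255}
    - {"slide":[0,0,0.003],"rot":[0,0,0],"grip":255}
    - {"slide":[0,0,0],"rot":[0,0,0],"grip":255}
    - {"slide":[0,0,0],"rot":[0,0,0],"grip":255}

```text
time_s: 8.4
position: [0.5349, -0.2067, 0.1589]
tool_rot: [[0.418, -0.909, 0.002], [-0.909, -0.418, -0.002], [0.002, -0.001, -1.0]]
contact_force: [2.7, -4.2, -2.3]
finger_gap: 0.0305
grip_force: 60.7
```

carry_out:
  commands:
    - {"slide":[0.0007,0,0.003],"rot":[0,0,0],"grip":255}
    - {"slide":[0,0,0.003],"rot":[0,0,0],"grip":255}
    - {"slide":[0,0,0.003],"rot":[0,0,0],"grip":255}
    - {"slide":[0,0,0.003],"rot":[0,0,0],"grip":255}
    - {"slide":[0,0,0],"rot":[0,0,0],"grip":255}

```text
time_s: 9.02
position: [0.5348, -0.2069, 0.1458]
tool_rot: [[0.418, -0.909, 0.001], [-0.909, -0.418, -0.001], [0.001, -0.0, -1.0]]
contact_force: [3.8, -6.7, -3.3]
finger_gap: 0.03
grip_force: 60.7
```

```bash
python3 - <<'E'
from h import *
s=optics.grab_frame("side")
cv2.imwrite("pics/c6.png",crop(s,240,190,120,110,5))
S=status.observe(); print(S["position"],S["contact_force"],S["torque"])
E
```

```text
[ 0.5348 -0.2069  0.1457] [ 3.3233 -7.244  -2.8681] [-2.5501 -1.4114  0.    ]
```

View pics/c6.png

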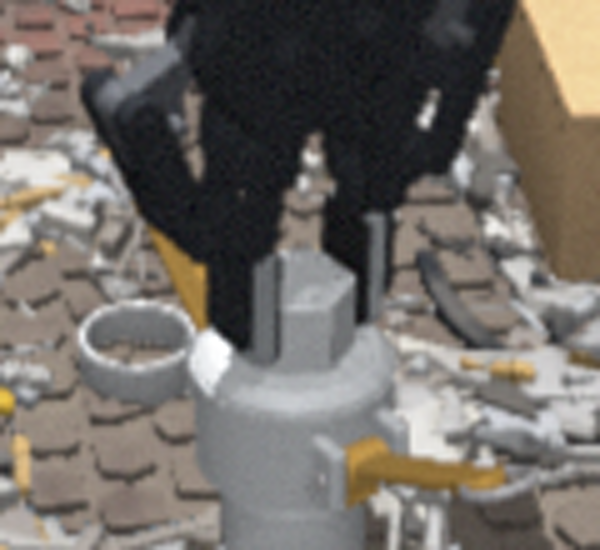

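The cap is over the adaptor and upright. I'll press on and ease the sideways force a little.

carry_out:
  commands:
    - {"slide":[0.001,0,0.002],"rot":[0,0,0],"grip":255}
    - {"slide":[0,0,0.003],"rot":[0,0,0],"grip":255}
    - {"slide":[0,0,0.003],"rot":[0,0,0],"grip":255}
    - {"slide":[0,0,0],"rot":[0,0,0],"grip":255}

```text
time_s: 9.57
position: [0.5349, -0.2074, 0.1374]
tool_rot: [[0.418, -0.909, -0.0], [-0.909, -0.418, 0.0], [-0.0, -0.0, -1.0]]
contact_force: [3.3, -6.0, -3.8]
finger_gap: 0.0308
grip_force: 60.6
```

carry_out:
  commands:
    - {"slide":[0.0005,0,0.002],"rot":[0,0,0],"grip":255}
    - {"slide":[0,0,0.002],"rot":[0,0,0],"grip":255}
    - {"slide":[0,0,0],"rot":[0,0,0],"grip":255}

```text
time_s: 9.95
position: [0.5352, -0.2078, 0.1352]
tool_rot: [[0.418, -0.909, 0.001], [-0.909, -0.418, -0.0], [0.001, -0.001, -1.0]]
contact_force: [1.3, -2.0, 5.5]
finger_gap: 0.0307
grip_force: 61.7
```

carry_out:
  commands:
    - {"slide":[0,0,0.002],"rot":[0,0,0],"grip":255}
    - {"slide":[0,0,0.002],"rot":[0,0,0],"grip":255}
    - {"slide":[0,0,0],"rot":[0,0,0],"grip":255}
    - {"slide":[0,0,0],"rot":[0,0,0],"grip":255}

```text
time_s: 10.45
position: [0.5352, -0.2079, 0.1351]
tool_rot: [[0.419, -0.908, 0.003], [-0.908, -0.419, -0.002], [0.003, -0.003, -1.0]]
contact_force: [-7.1, 3.6, 26.1]
finger_gap: 0.0311
grip_force: 64.2
```

```bash
python3 - <<'E'
from h import *
s=optics.grab_frame("side"); cv2.imwrite("pics/s7.png",s[:,:,::-1])
cv2.imwrite("pics/c7.png",crop(s,240,190,120,110,5))
S=status.observe(); print(S["position"],S["contact_force"],S["torque"])
for z in(.153,.130,.09): print(proj("side",(.535,-.207,z)))
E
```

```text
[ 0.5352 -0.2079  0.1351] [-7.1264  3.4117 26.8796] [ 1.273   2.804  -0.0642]
[299.1589 251.439 ]
[298.8859 264.2143]
[298.432  285.4555]
```

View pics/c7.png

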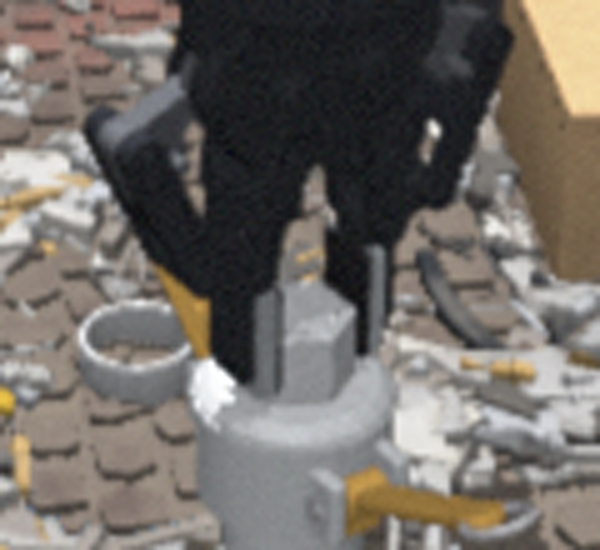

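The arm stalls at TCP z 0.1351 with 27 N, where 0.135 was predicted for home, and both cam arms are still raised. The cap is home, so I'll release it and rise.

carry_out:
  commands:
    - {"slide":[0,0,-0.003],"rot":[0,0,0],"grip":255}
    - {"slide":[0,0,0],"rot":[0,0,0],"grip":0}
    - {"slide":[0,0,0],"rot":[0,0,0],"grip":0}
    - {"slide":[0,0,0],"rot":[0,0,0],"grip":0}
    - {"slide":[0,0,0],"rot":[0,0,0],"grip":0}
    - {"slide":[0,0,-0.03],"rot":[0,0,0],"grip":0}
    - {"slide":[0,0,-0.03],"rot":[0,0,0],"grip":0}
    - {"slide":[0,0,-0.02],"rot":[0,0,0],"grip":255}
    - {"slide":[0.03,0,0],"rot":[0,0,0],"grip":255}
    - {"slide":[0.045,0,0],"rot":[0,0,0],"grip":255}

```text
time_s: 11.75
position: [0.5669, -0.2759, 0.2142]
tool_rot: [[0.419, -0.908, 0.001], [-0.908, -0.419, 0.0], [0.0, -0.001, -1.0]]
contact_force: [0.4, -0.5, -0.1]
finger_gap: 0.0324
grip_force: 0.0
```

carry_out:
  commands:
    - {"slide":[0,0,0],"rot":[0,0,0],"grip":255}
    - {"slide":[0,0,0],"rot":[0,0,0],"grip":255}
    - {"slide":[0,0,0],"rot":[0,0,0],"grip":255}
    - {"slide":[0,0,0],"rot":[0,0,0],"grip":255}

```text
time_s: 12.25
position: [0.5663, -0.2754, 0.2138]
tool_rot: [[0.418, -0.908, 0.001], [-0.908, -0.418, -0.0], [0.0, -0.001, -1.0]]
contact_force: [-0.4, -0.4, 0.4]
finger_gap: -0.0001
grip_force: 0.0
```

```bash
python3 - <<'E'
from h import *
s=optics.grab_frame("side"); cv2.imwrite("pics/s8.png",s[:,:,::-1])
cv2.imwrite("pics/c8.png",crop(s,240,190,150,110,5))
S=status.observe(); print(S["position"],S["contact_force"],S["torque"],S["finger_gap"])
E
```

```text
[ 0.5663 -0.2755  0.2137] [-0.5102  0.2728  0.5291] [-0.0214 -0.002   0.0284] -8.040078790960077e-05
```

View pics/c8.png

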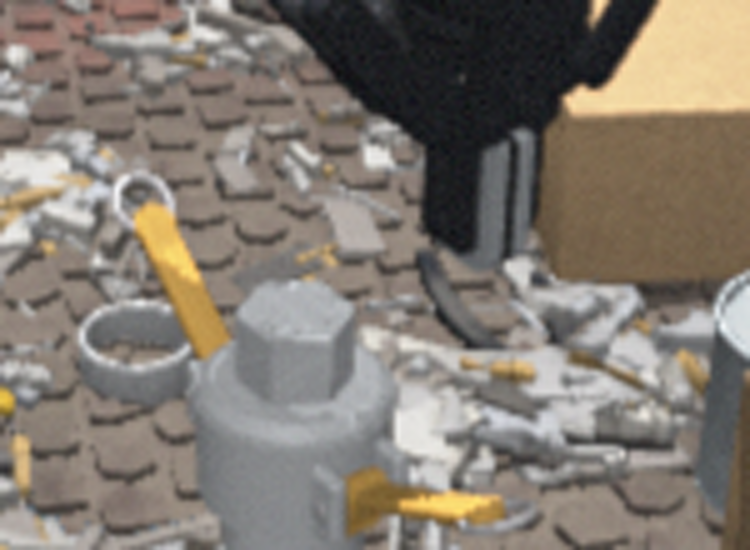

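The hex top is at px (299,251.6), matching the home prediction of (299.2,251.4). Both arms are raised. I'll push arm B down.

carry_out:
  commands:
    - {"slide":[0,0,0.03],"rot":[0,0,0],"grip":255}
    - {"slide":[0,0,0.02],"rot":[0,0,0],"grip":255}
    - {"slide":[0,0,0.012],"rot":[0,0,0],"grip":255}
    - {"slide":[0,0,0.012],"rot":[0,0,0],"grip":255}
    - {"slide":[0,0,0.012],"rot":[0,0,0],"grip":255}

```text
time_s: 12.92
position: [0.567, -0.2764, 0.1276]
tool_rot: [[0.418, -0.908, 0.002], [-0.908, -0.418, -0.001], [0.002, -0.001, -1.0]]
contact_force: [0.9, -1.0, 2.6]
finger_gap: -0.0003
grip_force: 1.0
```

carry_out:
  commands:
    - {"slide":[0,0,0.012],"rot":[0,0,0],"grip":255}
    - {"slide":[0,0,0.012],"rot":[0,0,0],"grip":255}
    - {"slide":[0,0,0.012],"rot":[0,0,0],"grip":255}
    - {"slide":[0,0,0],"rot":[0,0,0],"grip":255}

```text
time_s: 13.42
position: [0.5656, -0.2756, 0.0897]
tool_rot: [[0.417, -0.909, -0.002], [-0.909, -0.417, 0.001], [-0.002, 0.002, -1.0]]
contact_force: [0.2, 1.0, 0.6]
finger_gap: -0.0001
grip_force: 0.0
```

carry_out:
  commands:
    - {"slide":[0,0,0.009],"rot":[0,0,0],"grip":255}
    - {"slide":[0,0,0.009],"rot":[0,0,0],"grip":255}
    - {"slide":[0,0,0],"rot":[0,0,0],"grip":255}
    - {"slide":[0.012,0,-0.004],"rot":[0,0,0],"grip":255}
    - {"slide":[0.012,0,0],"rot":[0,0,0],"grip":255}
    - {"slide":[0,0,0.013],"rot":[0,0,0],"grip":255}
    - {"slide":[0,0,0.013],"rot":[0,0,0],"grip":255}
    - {"slide":[-0.006,0,0],"rot":[0,0,0],"grip":255}
    - {"slide":[-0.006,0,0],"rot":[0,0,0],"grip":255}
    - {"slide":[0,0,0],"rot":[0,0,0],"grip":255}

```text
time_s: 14.68
position: [0.5717, -0.287, 0.052]
tool_rot: [[0.418, -0.908, 0.001], [-0.908, -0.418, -0.001], [0.002, -0.001, -1.0]]
contact_force: [1.8, -2.6, -2.6]
finger_gap: -0.0001
grip_force: 1.7
```

carry_out:
  commands:
    - {"slide":[-0.003,0,0],"rot":[0,0,0],"grip":255}
    - {"slide":[-0.003,0,0],"rot":[0,0,0],"grip":255}
    - {"slide":[-0.002,0,0],"rot":[0,0,0],"grip":255}
    - {"slide":[0,0,0],"rot":[0,0,0],"grip":255}

```text
time_s: 15.18
position: [0.5681, -0.2793, 0.0518]
tool_rot: [[0.418, -0.909, 0.001], [-0.909, -0.418, 0.0], [0.0, -0.001, -1.0]]
contact_force: [0.9, -1.0, -0.2]
finger_gap: -0.0003
grip_force: 0.7
```

carry_out:
  commands:
    - {"slide":[-0.002,0,0],"rot":[0,0,0],"grip":255}
    - {"slide":[-0.002,0,0],"rot":[0,0,0],"grip":255}
    - {"slide":[0,0,0],"rot":[0,0,0],"grip":255}

```text
time_s: 15.55
position: [0.5663, -0.2758, 0.0513]
tool_rot: [[0.418, -0.909, -0.0], [-0.909, -0.418, 0.0], [-0.0, 0.0, -1.0]]
contact_force: [-0.3, -1.2, 0.4]
finger_gap: -0.0001
grip_force: 0.6
```

carry_out:
  commands:
    - {"slide":[-0.002,0,0],"rot":[0,0,0],"grip":255}
    - {"slide":[-0.002,0,0],"rot":[0,0,0],"grip":255}
    - {"slide":[0,0,0],"rot":[0,0,0],"grip":255}

```text
time_s: 15.92
position: [0.565, -0.2728, 0.0516]
tool_rot: [[0.418, -0.909, 0.001], [-0.909, -0.418, -0.001], [0.001, -0.0, -1.0]]
contact_force: [2.2, -3.6, -0.5]
finger_gap: -0.0001
grip_force: 2.0
```

```bash
python3 - <<'E'
from h import *
S=status.observe(); print(S["position"],S["contact_force"],S["torque"])
s=optics.grab_frame("side"); cv2.imwrite("pics/s9.png",s[:,:,::-1])
h=cv2.cvtColor(s[:,:,::-1].copy(),cv2.COLOR_BGR2HSV)
m=cv2.inRange(h,(15,150,80),(32,255,255))
x,y,w,hh=275,245,85,85
k,l,st,c=cv2.connectedComponentsWithStats(m[y:y+hh,x:x+w])
for a,b in zip(st[1:],c[1:]): 
    if a[4]>8: print(a[:2]+[x,y],a[2:],b+[x,y])
b=np.array([.418,-.908]); C=np.array([.535,-.207])
for deg in (-40,0,30,40,50,60):
    a=np.radians(deg); out=[]
    for L in (15,30,50,65): 
        r=.033+L/1e3*np.cos(a); z=.106-L/1e3*np.sin(a); out.append(proj("side",(*(C+b*r),z)).round(1))
    print(deg,*out)
E
```

```text
[ 0.565  -0.2728  0.0516] [ 2.2476 -3.5553 -0.5164] [-1.5419 -0.6949  0.0351]
[275 245] [10 15 65] [278.8462 251.4923]
[311 293] [ 5 13 30] [312.9333 299.6667]
-40 [316.9 287.3] [322.2 286.2] [329.5 284.6] [335.4 283.3]
0 [318.1 293.9] [324.7 299.6] [333.8 307.4] [340.9 313.5]
30 [317.1 297.2] [322.4 306.2] [329.8 318.3] [335.4 327.7]
40 [316.4 297.8] [321.  307.3] [327.3 320.1] [332.1 329.8]
50 [315.6 298.1] [319.3 307.8] [324.4 320.9] [328.2 330.7]
60 [314.6 298.1] [317.5 307.8] [321.2 320.6] [324.  330.2]
```

carry_out:
  commands:
    - {"slide":[-0.002,0,0],"rot":[0,0,0],"grip":255}
    - {"slide":[-0.002,0,0],"rot":[0,0,0],"grip":255}
    - {"slide":[0,0,0],"rot":[0,0,0],"grip":255}

```text
time_s: 16.35
position: [0.5641, -0.2703, 0.052]
tool_rot: [[0.418, -0.909, 0.003], [-0.909, -0.418, -0.003], [0.003, -0.001, -1.0]]
contact_force: [3.9, -8.5, -0.6]
finger_gap: -0.0001
grip_force: 3.7
```

The force is rising to 9 N while the motion stalls, so the stop is reached. I'll back off and check from the side camera.

carry_out:
  commands:
    - {"slide":[0.025,0,0],"rot":[0,0,0],"grip":255}
    - {"slide":[0.025,0,-0.03],"rot":[0,0,0],"grip":255}
    - {"slide":[0,0,-0.06],"rot":[0,0,0],"grip":255}
    - {"slide":[0,0,-0.06],"rot":[0,0,0],"grip":255}
    - {"slide":[-0.03,0,-0.01],"rot":[0,0,0],"grip":255}
    - {"slide":[0,0,0],"rot":[0,0,0],"grip":255}

```text
time_s: 17.1
position: [0.5711, -0.285, 0.2128]
tool_rot: [[0.419, -0.908, 0.002], [-0.908, -0.419, 0.001], [-0.0, -0.002, -1.0]]
contact_force: [-0.4, 0.2, -0.6]
finger_gap: -0.0002
grip_force: 0.0
```

```bash
cat > chk.py <<'E'
from h import *
import sys
S=status.observe(); print(S["position"],S["contact_force"])
b=np.array([.418,-.908])*float(sys.argv[1]); C=np.array([.535,-.207])
for n in("side","top"):
    s=optics.grab_frame(n)
    m=cv2.inRange(cv2.cvtColor(s[:,:,::-1].copy(),cv2.COLOR_BGR2HSV),(15,150,80),(32,255,255))
    u,v=proj(n,(*(C+b*.06),.1)).astype(int); x,y=u-45,v-45
    k,l,st,c=cv2.connectedComponentsWithStats(m[y:y+90,x:x+90])
    for i in range(1,k):
        if st[i,4]>25: print(n,st[i,:2]+[x,y],st[i,2:],c[i]+[x,y])
    for deg in (-40,0,40,50,60):
        a=np.radians(deg); print(deg,*[proj(n,(*(C+b*(.033+L*np.cos(a))),.106-L*np.sin(a))).round(1) for L in (.01,.03,.05,.065)])
E
python3 chk.py 1
```

```text
[ 0.5711 -0.285   0.2128] [-0.3974  0.2072 -0.575 ]
side [310 285] [ 16  46 216] [317.1944 308.412 ]
-40 [315.2 287.7] [322.2 286.2] [329.5 284.6] [335.4 283.3]
0 [316.  292.1] [324.7 299.6] [333.8 307.4] [340.9 313.5]
40 [314.8 294.7] [321.  307.3] [327.3 320.1] [332.1 329.8]
50 [314.3 294.9] [319.3 307.8] [324.4 320.9] [328.2 330.7]
60 [313.7 294.9] [317.5 307.8] [321.2 320.6] [324.  330.2]
-40 [411.3 212. ] [420.7 208. ] [430.3 203.9] [437.7 200.7]
0 [411.3 212. ] [420.6 207.9] [429.9 203.9] [436.8 200.9]
40 [409.2 212.8] [414.2 210.7] [419.  208.5] [422.6 207. ]
50 [408.5 213.2] [411.9 211.6] [415.3 210.1] [417.7 209. ]
60 [407.7 213.5] [409.5 212.7] [411.3 211.8] [412.6 211.2]
```

Arm B's brass blob has its centroid at (317.2,308.4) and its lower end at row 331. That matches the 60°-down projection, so B is closed. Now arm A.

carry_out:
  commands:
    - {"slide":[-0.054,0,0],"rot":[0,0,0],"grip":255}
    - {"slide":[-0.054,0,0],"rot":[0,0,0],"grip":255}
    - {"slide":[-0.053,0,0],"rot":[0,0,0],"grip":255}
    - {"slide":[0,0,0],"rot":[0,0,0],"grip":255}
    - {"slide":[0,0,0.03],"rot":[0,0,0],"grip":255}
    - {"slide":[0,0,0.02],"rot":[0,0,0],"grip":255}
    - {"slide":[0,0,0.012],"rot":[0,0,0],"grip":255}
    - {"slide":[0,0,0.012],"rot":[0,0,0],"grip":255}
    - {"slide":[0,0,0.012],"rot":[0,0,0],"grip":255}

```text
time_s: 18.32
position: [0.5047, -0.1409, 0.1251]
tool_rot: [[0.417, -0.909, 0.001], [-0.909, -0.417, -0.0], [0.001, -0.001, -1.0]]
contact_force: [-1.1, -0.3, 2.0]
finger_gap: 0.0001
grip_force: 1.1
```

carry_out:
  commands:
    - {"slide":[0,0,0.012],"rot":[0,0,0],"grip":255}
    - {"slide":[0,0,0.012],"rot":[0,0,0],"grip":255}
    - {"slide":[0,0,0.012],"rot":[0,0,0],"grip":255}
    - {"slide":[0,0,0.009],"rot":[0,0,0],"grip":255}
    - {"slide":[0,0,0.009],"rot":[0,0,0],"grip":255}
    - {"slide":[0,0,0],"rot":[0,0,0],"grip":255}

```text
time_s: 19.08
position: [0.5031, -0.1403, 0.07]
tool_rot: [[0.417, -0.909, -0.003], [-0.909, -0.417, 0.001], [-0.002, 0.002, -1.0]]
contact_force: [-1.0, 1.1, -0.2]
finger_gap: 0.0001
grip_force: 0.3
```

carry_out:
  commands:
    - {"slide":[-0.012,0,-0.004],"rot":[0,0,0],"grip":255}
    - {"slide":[-0.012,0,0],"rot":[0,0,0],"grip":255}
    - {"slide":[0,0,0.013],"rot":[0,0,0],"grip":255}
    - {"slide":[0,0,0.013],"rot":[0,0,0],"grip":255}
    - {"slide":[0.006,0,0],"rot":[0,0,0],"grip":255}
    - {"slide":[0.006,0,0],"rot":[0,0,0],"grip":255}
    - {"slide":[0.004,0,0],"rot":[0,0,0],"grip":255}
    - {"slide":[0.004,0,0],"rot":[0,0,0],"grip":255}
    - {"slide":[0.003,0,0],"rot":[0,0,0],"grip":255}
    - {"slide":[0,0,0],"rot":[0,0,0],"grip":255}

```text
time_s: 20.32
position: [0.5033, -0.1391, 0.049]
tool_rot: [[0.417, -0.909, -0.001], [-0.909, -0.417, 0.002], [-0.002, 0.0, -1.0]]
contact_force: [-2.5, 5.1, -0.9]
finger_gap: 0.0001
grip_force: 2.6
```

carry_out:
  commands:
    - {"slide":[0.002,0,0],"rot":[0,0,0],"grip":255}
    - {"slide":[0.002,0,0],"rot":[0,0,0],"grip":255}
    - {"slide":[0,0,0],"rot":[0,0,0],"grip":255}

```text
time_s: 20.7
position: [0.5035, -0.1407, 0.048]
tool_rot: [[0.416, -0.909, -0.004], [-0.909, -0.416, 0.005], [-0.006, 0.001, -1.0]]
contact_force: [-5.3, 13.7, -0.1]
finger_gap: -0.0004
grip_force: 6.4
```

The force is 15 N with the motion stalled. I'll back off and check.

carry_out:
  commands:
    - {"slide":[-0.02,0,0],"rot":[0,0,0],"grip":255}
    - {"slide":[-0.03,0,0],"rot":[0,0,0],"grip":255}
    - {"slide":[-0.03,0,-0.05],"rot":[0,0,0],"grip":255}
    - {"slide":[-0.02,0,-0.06],"rot":[0,0,0],"grip":255}
    - {"slide":[-0.05,0,-0.03],"rot":[0,0,0],"grip":255}
    - {"slide":[-0.05,0,0],"rot":[0,0,0],"grip":255}
    - {"slide":[0,0,0],"rot":[0,0,0],"grip":255}

```text
time_s: 21.58
position: [0.4217, 0.0403, 0.1901]
tool_rot: [[0.422, -0.907, 0.004], [-0.907, -0.422, 0.001], [0.001, -0.004, -1.0]]
contact_force: [0.1, -0.4, 0.3]
finger_gap: 0.0001
grip_force: 0.0
```

```bash
python3 chk.py 1; echo A; python3 chk.py -1; python3 - <<'E'
from h import *
s=optics.grab_frame("side"); t=optics.grab_frame("top"); cv2.imwrite("pics/s11.png",s[:,:,::-1])
a=cv2.cvtColor(s,cv2.COLOR_RGB2GRAY); b=cv2.imread("pics/s8.png",0)
# hex top patch shift vs. home picture, sleeve vs. start
r=cv2.matchTemplate(a[235:285,275:325],b[244:272,285:313],cv2.TM_CCOEFF_NORMED); print("hex shift",np.array(cv2.minMaxLoc(r)[3])-[10,9],r.max())
z=cv2.imread("pics/side0.png",0); r=cv2.matchTemplate(a[235:285,240:295],z[248:272,253:281],cv2.TM_CCOEFF_NORMED); print("sleeve",np.array(cv2.minMaxLoc(r)[3])-[13,13],r.max())
E
```

```text
[0.4217 0.0403 0.1901] [ 0.085  -0.4305  0.2885]
side [310 287] [ 18  43 249] [318.51   309.3655]
-40 [315.2 287.7] [322.2 286.2] [329.5 284.6] [335.4 283.3]
0 [316.  292.1] [324.7 299.6] [333.8 307.4] [340.9 313.5]
40 [314.8 294.7] [321.  307.3] [327.3 320.1] [332.1 329.8]
50 [314.3 294.9] [319.3 307.8] [324.4 320.9] [328.2 330.7]
60 [313.7 294.9] [317.5 307.8] [321.2 320.6] [324.  330.2]
top [407 209] [ 8  7 29] [410.6897 211.6897]
-40 [411.3 212. ] [420.7 208. ] [430.3 203.9] [437.7 200.7]
0 [411.3 212. ] [420.6 207.9] [429.9 203.9] [436.8 200.9]
40 [409.2 212.8] [414.2 210.7] [419.  208.5] [422.6 207. ]
50 [408.5 213.2] [411.9 211.6] [415.3 210.1] [417.7 209. ]
60 [407.7 213.5] [409.5 212.7] [411.3 211.8] [412.6 211.2]
A
[0.4222 0.0383 0.1893] [1.4327 0.6233 0.3816]
side [237 266] [ 6  7 28] [239.1071 269.3214]
side [310 287] [ 11  19 105] [314.7714 296.7619]
-40 [283.6 260.9] [278.2 249.6] [272.9 238.6] [269.  230.4]
0 [282.8 263.5] [275.9 257.5] [269.3 251.8] [264.5 247.7]
40 [283.6 267.5] [278.3 269.3] [273.3 271. ] [269.7 272.3]
50 [284.  268.5] [279.6 272.2] [275.4 275.8] [272.3 278.4]
60 [284.5 269.4] [281.1 275. ] [277.7 280.4] [275.3 284.3]
top [355 226] [21 13 81] [364.4198 232.5309]
-40 [372.9 228.6] [367.1 231.2] [361.1 233.8] [356.5 235.9]
0 [371.  229.4] [361.6 233.5] [352.  237.7] [344.9 240.8]
40 [371.4 229.3] [362.8 232.9] [354.3 236.5] [348.2 239.2]
50 [371.8 229.1] [364.1 232.4] [356.6 235.6] [351.1 237.9]
60 [372.3 228.8] [365.7 231.6] [359.3 234.4] [354.6 236.3]
hex shift [0 0] 0.86230224
sleeve [0 0] 0.50556064
```

```bash
python3 - <<'E'
from h import *
s=cv2.imread("pics/s11.png"); m=cv2.inRange(cv2.cvtColor(s,cv2.COLOR_BGR2HSV),(15,130,70),(34,255,255))
b=np.array([.418,-.908]); C=np.array([.535,-.207]); t=np.array([-b[1],b[0]])
rows=range(300,330,3)
for v in rows:
    u=np.where(m[v,300:345])[0]+300; print(v,u.min(),u.max(),end=" | ")
print()
for deg in (45,50,53,56,60,64):   # outline of outer face, interpolated on rows
    a=np.radians(deg); e=[]
    for w in(-.0065,.0065):
        P=[proj("side",(*(C+b*(.033+L*np.cos(a)+.0025*np.sin(a))+t*w),.106-L*np.sin(a)+.0025*np.cos(a))) for L in (0,.065)]
        e.append(np.interp([300,309,318,324],[P[0][1],P[1][1]],[P[0][0],P[1][0]]).round(1))
    print(deg,*e)
t_=optics.grab_frame("top"); m=cv2.inRange(cv2.cvtColor(t_[:,:,::-1].copy(),cv2.COLOR_BGR2HSV),(15,110,60),(34,255,255))
k,l,st,c=cv2.connectedComponentsWithStats(m[215:250,335:385])
for i in range(1,k):
    if st[i,4]>6: print(st[i,:2]+[335,215],st[i,2:],c[i]+[335,215])
E
```

```text
300 312 319 | 303 313 320 | 306 314 321 | 309 315 322 | 312 316 322 | 315 317 323 | 318 318 325 | 321 319 326 | 324 320 327 | 327 321 327 | 
45 [313.5 317.5 321.4 324. ] [322.  326.  329.9 332.6]
50 [313.  316.5 320.  322.4] [321.3 324.8 328.3 330.7]
53 [312.7 316.  319.2 321.4] [320.9 324.2 327.4 329.6]
56 [312.5 315.4 318.4 320.4] [320.5 323.5 326.5 328.5]
60 [312.1 314.7 317.3 319.1] [320.  322.6 325.3 327. ]
64 [311.7 314.  316.3 317.8] [319.5 321.8 324.  325.6]
[354 224] [ 25  16 147] [366.6259 231.4694]
```

Arm A matches about 60°, and B reads 57–58° (threshold 52.8°). There is plenty of time, so I'll give B one firmer press for margin.

carry_out:
  commands:
    - {"slide":[0.053,0,-0.01],"rot":[0,0,0],"grip":255}
    - {"slide":[0.053,0,-0.01],"rot":[0,0,0],"grip":255}
    - {"slide":[0.053,0,0],"rot":[0,0,0],"grip":255}
    - {"slide":[0.053,0,0],"rot":[0,0,0],"grip":255}
    - {"slide":[0.053,0,0],"rot":[0,0,0],"grip":255}
    - {"slide":[0.053,0,0],"rot":[0,0,0],"grip":255}
    - {"slide":[0.053,0,0],"rot":[0,0,0],"grip":255}
    - {"slide":[0,0,0],"rot":[0,0,0],"grip":255}

```text
time_s: 22.92
position: [0.5767, -0.3029, 0.2055]
tool_rot: [[0.413, -0.911, -0.004], [-0.911, -0.413, 0.001], [-0.002, 0.003, -1.0]]
contact_force: [-0.1, 0.5, -0.1]
finger_gap: 0.0006
grip_force: 0.0
```

carry_out:
  commands:
    - {"slide":[0,0,0.05],"rot":[0,0,0],"grip":255}
    - {"slide":[0,0,0.05],"rot":[0,0,0],"grip":255}
    - {"slide":[0,0,0.055],"rot":[0,0,0],"grip":255}
    - {"slide":[0,0,0],"rot":[0,0,0],"grip":255}
    - {"slide":[-0.01,0,0],"rot":[0,0,0],"grip":255}
    - {"slide":[-0.01,0,0],"rot":[0,0,0],"grip":255}
    - {"slide":[0,0,0],"rot":[0,0,0],"grip":255}

```text
time_s: 23.8
position: [0.5694, -0.2802, 0.0559]
tool_rot: [[0.419, -0.908, 0.003], [-0.908, -0.419, -0.001], [0.002, -0.003, -1.0]]
contact_force: [0.2, -0.2, 0.3]
finger_gap: 0.0
grip_force: 0.0
```

carry_out:
  commands:
    - {"slide":[-0.003,0,0.003],"rot":[0,0,0],"grip":255}
    - {"slide":[-0.003,0,0],"rot":[0,0,0],"grip":255}
    - {"slide":[-0.003,0,0],"rot":[0,0,0],"grip":255}
    - {"slide":[-0.002,0,0],"rot":[0,0,0],"grip":255}
    - {"slide":[0,0,0],"rot":[0,0,0],"grip":255}

```text
time_s: 24.42
position: [0.5649, -0.272, 0.0513]
tool_rot: [[0.418, -0.908, 0.002], [-0.908, -0.418, -0.002], [0.003, -0.001, -1.0]]
contact_force: [2.6, -5.0, -0.5]
finger_gap: 0.0
grip_force: 2.4
```

carry_out:
  commands:
    - {"slide":[-0.002,0,0],"rot":[0,0,0],"grip":255}
    - {"slide":[-0.001,0,0],"rot":[0,0,0],"grip":255}
    - {"slide":[0,0,0],"rot":[0,0,0],"grip":255}

```text
time_s: 24.8
position: [0.5646, -0.2708, 0.0517]
tool_rot: [[0.418, -0.908, 0.004], [-0.908, -0.418, -0.005], [0.006, -0.002, -1.0]]
contact_force: [4.4, -10.8, -2.6]
finger_gap: 0.0004
grip_force: 4.9
```

B is stiff now: 12 N with about 1 mm of motion, so it is at its stop. I'll back off, do a final check and hand in.

carry_out:
  commands:
    - {"slide":[0.02,0,0],"rot":[0,0,0],"grip":255}
    - {"slide":[0.02,0,0],"rot":[0,0,0],"grip":255}
    - {"slide":[0,0,-0.05],"rot":[0,0,0],"grip":255}
    - {"slide":[0,0,-0.06],"rot":[0,0,0],"grip":255}
    - {"slide":[0,0,-0.05],"rot":[0,0,0],"grip":255}
    - {"slide":[0,0,0],"rot":[0,0,0],"grip":255}
    - {"slide":[0,0,0],"rot":[0,0,0],"grip":255}

```text
time_s: 25.68
position: [0.579, -0.3038, 0.2098]
tool_rot: [[0.417, -0.909, -0.001], [-0.909, -0.417, 0.001], [-0.002, 0.0, -1.0]]
contact_force: [0.5, 0.6, -1.0]
finger_gap: -0.0
grip_force: 0.0
```

```bash
python3 chk.py 1 | head -3; python3 - <<'E'
from h import *
a=cv2.cvtColor(optics.grab_frame("side"),cv2.COLOR_RGB2GRAY); b=cv2.imread("pics/s8.png",0)
r=cv2.matchTemplate(a[235:285,275:325],b[244:272,285:313],cv2.TM_CCOEFF_NORMED); print("hex shift",np.array(cv2.minMaxLoc(r)[3])-[10,9],r.max())
print(bot.hand_in())
E
```

```text
[ 0.579  -0.3038  0.2098] [ 0.4705  0.5994 -1.0232]
side [310 285] [ 16  46 200] [316.665 306.79 ]
-40 [315.2 287.7] [322.2 286.2] [329.5 284.6] [335.4 283.3]
hex shift [1 0] 0.9087058
the job is handed in; nothing more can be done
None
```

I handed the job in at about 26 s: the cap is fully home on the adaptor, cam arm B then A were pushed down to their stops, and the robot is clear. The checks from forces and camera all fit this, but the hand-in returned no verdict.

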